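# Sort studs by thread pitch on notched gauges

## Robot

A 7-joint arm with a two-finger parallel gripper is mounted at the origin on the work surface. World frame = base frame: x ahead of the robot, y to its left, z up, the work surface at z = 0. Lengths are in mm, angles in rad, forces in N, time in s.
With the tool pointing down it reaches from about 350 to 775 mm from the base axis. Payload 3.1 kg.
Tool frame: the origin (TCP) lies midway between the tips of the shut fingers; the grasp point (between the pads) lies 19 mm behind it; z points along the fingers, y is the line along which they close (so a half turn about z gives the same grasp; the last joint's range is limited). The gripper opens to 85 mm and grips with 20 to 120 N. Pads are 22 mm wide; open, the fingers measure 114 mm over their backs; the gripper's body (76 mm by 85 mm) begins 54 mm behind the grasp point. The pads swing forward as they close: fully open they stand 13 mm farther back than shut.
Start: joints at [1.261, 0.311, 0.014, 1.512, -0.004, 1.319, -0.027], TCP at [145.568, -530.404, 206.304] pointing down, gripper open.
Joint ranges: [-2.7, 2.7], [-0.3, 1.91], [-1.27, 1.3], [0.12, 2.57], [-1.44, 4.58], [0.2, 2.03], [-3.05, 3.05]. Speed limits (rad/s): [2.79, 2.79, 3.14, 3.14, 3.14, 3.14, 3.14].

## Interface

Orientations are given as a rotation vector (axis times angle).
In Python, from plant import telemetry, cams, job gives the robot as it stands.
- The arm moves only by the tool carry_out, never from a script. Its argument "rows" is text: rows parted by semicolons, each of 7 numbers parted by spaces: the shift along the tool's x, y, z scaled (see below), then the turn, a rotation vector about the tool's x, y, z scaled (see below), then the finger opening in mm, from 0 to 85.4. In form: x y z ax ay az hand; .... A call has 1 to 12 rows; each row is the pose to reach, as a shift and turn from the pose commanded when the call began, along the tool's axes at that moment; what a row does not reach only later rows make up. The controller multiplies each number of a shift by 0.3 m and each number of a turn by 90 degrees. A row lasts 1/8 s, in which the tool goes at most 62.5 mm and 10.7 degrees, less where a joint would pass 70% of its speed; a pose out of reach is approached as far as the arm can. A call with a number of a shift or a turn outside -1 to 1 is refused whole. A call with a gripper value outside its range is refused whole. The fingers move at their own pace and stop on an object; "force" is the grip in N (left out, the last holds). Time passes only in rows, so rows that repeat a pose let the fingers close. It gives the time, the measured TCP pose, the force, the opening and the grip force at its end, in the units of the state.
- telemetry.read_state(): the state, without advancing time (a new reading comes with each control period).
- cams.get_image(name): name is "scene" or "side" or "wrist"; returns the picture (400x640x3 uint8, red, green, blue); there is no depth.
- cams.get_calibration(name): a dict with "intrinsics" (3x3 intrinsics, pixels), "cam_to_world" (4x4, takes a point from camera to world coordinates). Camera axes: x right, y down, z forward; pixel columns grow to the right and rows downward; lengths in mm; the calibration is good to about 2 mm. The wrist camera is an equidistant fisheye: a pixel r from the principal point sees the ray r / f radians off the axis. A picture is of the moment at which its call begins: read the wrist's pose just before it. get_calibration takes no time and is no camera call; for the wrist camera it gives the pose at the moment of the call.
- job.finish_job(): hands the job in; it is judged then, once.
The state is a dict: "clock": time; "q": joint angles; "joint_velocities": joint speeds; "joint_torque": joint torques, N m; "tcp_pos": TCP position; "ee_rot": TCP orientation; "force": force on the tool from outside, world axes, zero at the start; "ft_torque": the same for the moment, N m; "grip_width": finger opening in mm; "grip_force": force on a finger pad.
Only numpy, scipy, OpenCV 4.12 (cv2) and the standard library are available. Lean on these libraries where they do the work, as an engineer would, in place of code of your own. Each camera call takes 0.05 s, during which the arm holds its last target. There are 200 camera calls.

## Task

Two steel studs with square middle collars lie on the inspection bench, one with a coarse thread and one with a fine thread. Lay each stud in the notched gauge whose notches match its thread pitch, the collar in the gap between the two rests, so that its thread turns drop fully into the notches at both ends. Set them down gently, without dropping or forcing them, let go, and leave the other things on the bench where they are.

Things in the scene. Friction and masses are not known exactly. Their poses are not given: they have to be found in the camera images.
- coarse_stud: coarse-threaded steel stud, 140 mm long along its x axis, lying level; origin mid-axis, 15 mm above the bench at the start. Mid-length a square collar to grip, 36 mm long, 30 x 30 mm, flats facing its y and z. Core 20 mm diameter; thread = round parallel ridges, 28 mm diameter, each side: 3, at 28, 44, 60 mm from the middle (16 mm pitch), 3 mm wide at the crest, 5 at the root. Same either way round. 0.36-0.59 kg.
- fine_stud: fine-threaded steel stud, 140 mm long along its x axis, lying level; origin mid-axis, 15 mm above the bench at the start. Mid-length a square collar to grip, 36 mm long, 30 x 30 mm, flats facing its y and z. Core 20 mm diameter; thread = round parallel ridges, 28 mm diameter, each side: 5, at 26, 36, 46, 56, 66 mm from the middle (10 mm pitch), 2 mm wide at the crest, 3.5 at the root. Same either way round. 0.36-0.59 kg.
- coarse_gauge: coarse-pitch gauge, fixed: dark base 156 x 64 x 8 mm, long along x; origin under its centre, on the bench. It carries two aluminium rests, 28 to 74 mm either side of the middle, open gap between. Each is a V trough along x (45 degree sides, 42 mm wide, top 44 mm above the bench) with notched sides: teeth 4.5 mm high, 3 mm thick, at 36, 52, 68 mm either side of the middle.
- fine_gauge: fine-pitch gauge, fixed: dark base 156 x 64 x 8 mm, long along x; origin under its centre, on the bench. It carries two aluminium rests, 28 to 74 mm either side of the middle, open gap between. Each is a V trough along x (45 degree sides, 42 mm wide, top 44 mm above the bench) with notched sides: teeth 4.5 mm high, 2 mm thick, at 31, 41, 51, 61, 71 mm either side of the middle.
- coarse_seat (a point): middle of the axis of a fully seated matching stud in the coarse gauge: 45 mm above the bench, over the gauge's origin, x along the trough. The stud's core then rests on the teeth, its ridges in the notches, its collar hangs in the gap. Ridges drop in if the stud is within 4 mm of this point along x; out of step, or with the other pitch, it stays about 5 mm higher.
- fine_seat (a point): middle of the axis of a fully seated matching stud in the fine gauge: 45 mm above the bench, over the gauge's origin, x along the trough. The stud's core then rests on the teeth, its ridges in the notches, its collar hangs in the gap. Ridges drop in if the stud is within 2 mm of this point along x; out of step, or with the other pitch, it stays about 5 mm higher.
- hex_nut: bystander: dark steel hexagon nut, 26 mm across flats, 14 mm high; origin at the centre of its underside
- jar: bystander: small amber glass jar with black cap, 32 mm diameter, 45 mm high, standing; origin at the centre of its underside
- loupe: bystander: black round pocket loupe, 38 mm diameter, 12 mm high, with a flat steel handle reaching 55 mm from its centre along x; origin at the centre of the lens's underside
- caliper: bystander: digital caliper lying flat, 200 mm long along its x axis, jaws to -y; 13 mm high; origin under the middle of its beam
- screwdriver: bystander: screwdriver lying flat, 170 mm long along its x axis; origin near the middle
Things that resemble listed ones, but are neither listed nor needed, are in the scene too. Leave any black look-alike of the coarse_stud alone.

How it is judged (in metres and radians):
At the end, for the whole second after the job is handed in: Each stud lies at rest in the gauge of its own pitch: axis 41.5 to 47.5 mm above the gauge's underside (fully in the notches), within 3.5 mm of the trough's middle sideways, within 14 mm of the gauge's middle lengthways, and parallel to the gauge's x axis within 0.035 rad; released (x of coarse_stud in the frame of coarse_gauge between -0.014 and 0.014 m and y of coarse_stud in the frame of coarse_gauge between -0.0035 and 0.0035 m and z of coarse_stud in the frame of coarse_gauge between 0.0415 and 0.0475 m and angle between the x axis of coarse_stud and the x axis of coarse_gauge, either way round below 0.035 rad and linear speed of each of coarse_stud, fine_stud below 0.02 m/s and angular speed of each of coarse_stud, fine_stud below 0.2 rad/s and x of fine_stud in the frame of fine_gauge between -0.014 and 0.014 m and y of fine_stud in the frame of fine_gauge between -0.0035 and 0.0035 m and z of fine_stud in the frame of fine_gauge between 0.0415 and 0.0475 m and angle between the x axis of fine_stud and the x axis of fine_gauge, either way round below 0.035 rad); the robot touches nothing.
It fails at once if a bystander (nut, jar, loupe, caliper or screwdriver) is moved by more than 30 mm (distance of any of hex_nut, jar, loupe, caliper, screwdriver from where it was at the start of the episode above 0.03 m).
It fails at once if a stud is dropped on or forced against a gauge (contact force over 60 N) (contact force between any of coarse_stud, fine_stud and coarse_gauge above 60 N or contact force between any of coarse_stud, fine_stud and fine_gauge above 60 N).
It fails at once if a stud is dropped or flung into a gauge (faster than 0.6 m/s within 25 mm of its seated height) ((horizontal distance between coarse_stud and coarse_gauge below 0.05 m and height (world z) of coarse_stud below 0.07 m and linear speed of coarse_stud above 0.6 m/s) or (horizontal distance between coarse_stud and fine_gauge below 0.05 m and height (world z) of coarse_stud below 0.07 m and linear speed of coarse_stud above 0.6 m/s) or (horizontal distance between fine_stud and coarse_gauge below 0.05 m and height (world z) of fine_stud below 0.07 m and linear speed of fine_stud above 0.6 m/s) or (horizontal distance between fine_stud and fine_gauge below 0.05 m and height (world z) of fine_stud below 0.07 m and linear speed of fine_stud above 0.6 m/s)).
It also fails if it takes over 64 s, if anything falls off the work surface, if the arm or the gripper's body presses on something with over 40 N, if the wrist force passes 120 N, or if a joint passes its speed limit or range.

## Working session

There is one attempt and no reset: what is moved stays moved. The work goes in short steps, Python scripts to look and compute and a tool call to move; the robot and the scene stay as the last step left them, time stands still between calls to the robot, and variables do not carry over. Pictures are saved under pics/ and viewed, at most 10 in all, crops included, and the job is handed in when it is done.

Besides the shell and the picture viewer there is one more tool, called after ">>>" as a command line: name --argument value ..., lists and objects as JSON in quotes. carry_out: Moves the arm, as the interface text tells. Shifts and turns lie within -1 to 1; 1 stands for 0.3 m of shift or 90 degrees of turn. Its arguments: {"type":"object","properties":{"rows":{"type":"string"},"force":{"type":"number"}},"required":["rows"]}

```bash
mkdir -p pics; ls; cat > h.py <<'E'
import numpy as np, cv2
from scipy.spatial.transform import Rotation as R
from plant import telemetry, cams, job
def ray(name,u,v,cal=None):
    c=cal or cams.get_calibration(name);K=np.array(c["intrinsics"]);T=np.array(c["cam_to_world"])
    x=(u-K[0,2])/K[0,0];y=(v-K[1,2])/K[1,1]
    if name=="wrist":
        r=np.hypot(x,y);s=np.sin(r)/r if r>1e-9 else 1;d=np.array([x*s,y*s,np.cos(r)])
    else: d=np.array([x,y,1.])
    return T[:3,3],T[:3,:3]@d
def onz(name,u,v,z,cal=None):
    o,d=ray(name,u,v,cal);return o+d*(z-o[2])/d[2]
def proj(name,p,cal=None):
    c=cal or cams.get_calibration(name);K=np.array(c["intrinsics"]);T=np.array(c["cam_to_world"])
    q=T[:3,:3].T@(np.array(p)-T[:3,3])
    if name=="wrist":
        t=np.arctan2(np.hypot(q[0],q[1]),q[2]);n=q[:2]/np.hypot(q[0],q[1])*t
    else:n=q[:2]/q[2]
    return n*[K[0,0],K[1,1]]+K[:2,2]
def snap(name,f=None):
    c=cams.get_calibration(name);im=cams.get_image(name)[:,:,::-1].copy()
    if f: cv2.imwrite("pics/"+f,im)
    return im,c
E
python3 - <<'E'
from h import *
a,c=snap("scene","scene0.png");b,d=snap("side","side0.png");w,e=snap("wrist","wrist0.png")
np.set_printoptions(precision=3,suppress=True)
for n in("scene","side","wrist"):
    k=cams.get_calibration(n);print(n,np.array(k["intrinsics"]).tolist());print(np.array(k["cam_to_world"]))
print(telemetry.read_state())
E
```

```text
pics
scene [[463.879748292051, 0.0, 317.3396892063555], [0.0, 463.879748292051, 197.78932012020695], [0.0, 0.0, 1.0]]
[[  -0.77     0.437   -0.466 1057.811]
 [   0.638    0.538   -0.551  606.835]
 [   0.01    -0.721   -0.693  829.045]
 [   0.       0.       0.       1.   ]]
side [[380.51008119798865, 0.0, 324.5476037167041], [0.0, 380.51008119798865, 199.49175997428105], [0.0, 0.0, 1.0]]
[[ -0.817  -0.372   0.441 120.787]
 [ -0.577   0.536  -0.617 600.513]
 [ -0.006  -0.758  -0.652 708.382]
 [  0.      0.      0.      1.   ]]
wrist [[309.70691628693146, 0.0, 323.7530165049696], [0.0, 309.70691628693146, 197.4966293509737], [0.0, 0.0, 1.0]]
[[   0.265   -0.927   -0.266  213.296]
 [  -0.964   -0.255   -0.073 -511.111]
 [  -0.001    0.276   -0.961  373.801]
 [   0.       0.       0.       1.   ]]
{'clock': 0.15, 'q': array([ 1.261,  0.312,  0.014,  1.513, -0.004,  1.319, -0.027]), 'joint_velocities': array([-0.   , -0.003, -0.   , -0.006, -0.001,  0.002, -0.   ]), 'joint_torque': array([  0.001, -38.027,   0.146, -23.085,   0.012,   0.01 ,   0.   ]), 'tcp_pos': array([ 145.388, -529.803,  205.458]), 'ee_rot': array([-3.112, -0.419,  0.001]), 'force': array([-0.834,  0.573,  0.005]), 'ft_torque': array([0.005, 0.007, 0.003]), 'grip_force': 0.0, 'grip_width': 85.57340140843056}
```

View pictures.

View pics/scene0.png

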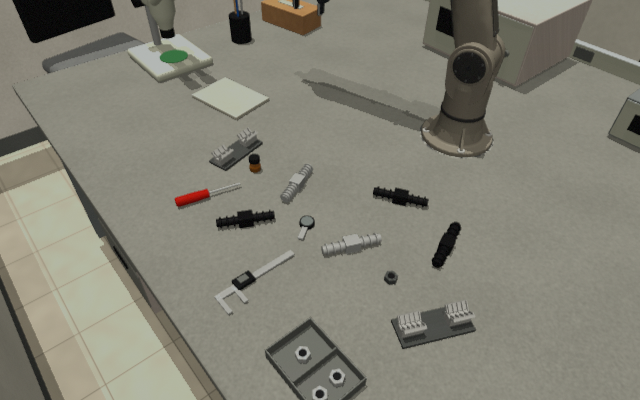

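View pics/side0.png

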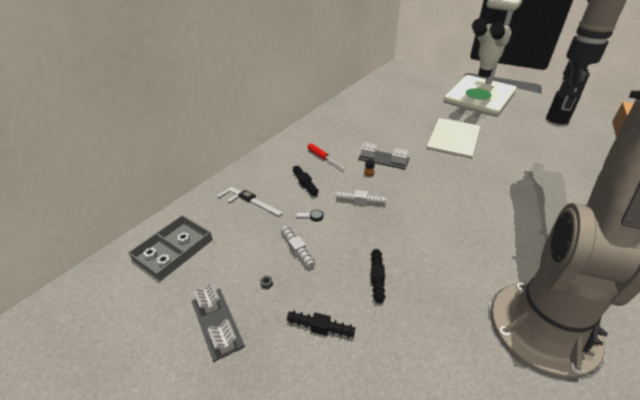

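The scene view shows two silver studs at (297,183) and (351,244), three black look-alikes at (245,219), (400,197) and (447,244), and gauges at (236,149) and (433,322). I'll enlarge crops of the silver studs and the gauges to tell the pitches apart.

```bash
python3 - <<'E'
from h import *
a=cv2.imread("pics/scene0.png");b=cv2.imread("pics/side0.png")
def cr(i,u,v,w=40,h=30): return cv2.resize(i[v-h:v+h,u-w:u+w],(400,300) ,interpolation=cv2.INTER_CUBIC)
m=np.vstack([np.hstack([cr(a,297,183),cr(a,351,244)]),np.hstack([cr(a,236,149),cr(a,433,322,48,36)])])
cv2.imwrite("pics/m.png",m)
for n,u,v,z in[("scene",297,182,15),("scene",352,244,15),("side",361,198,15),("side",298,246,15),("scene",236,152,8),("scene",433,325,8),("side",384,158,8),("side",217,322,8)]:
    print(n,u,v,onz(n,u,v,z).round())
E
```

```text
scene 297 182 [ 514. -120.   15.]
scene 352 244 [547. 128.  15.]
side 361 198 [ 509. -119.   15.]
side 298 246 [542. 124.  15.]
scene 236 152 [ 565. -336.    8.]
scene 433 325 [561. 381.   8.]
side 384 158 [ 555. -339.    8.]
side 217 322 [553. 380.   8.]
```

View pics/m.png

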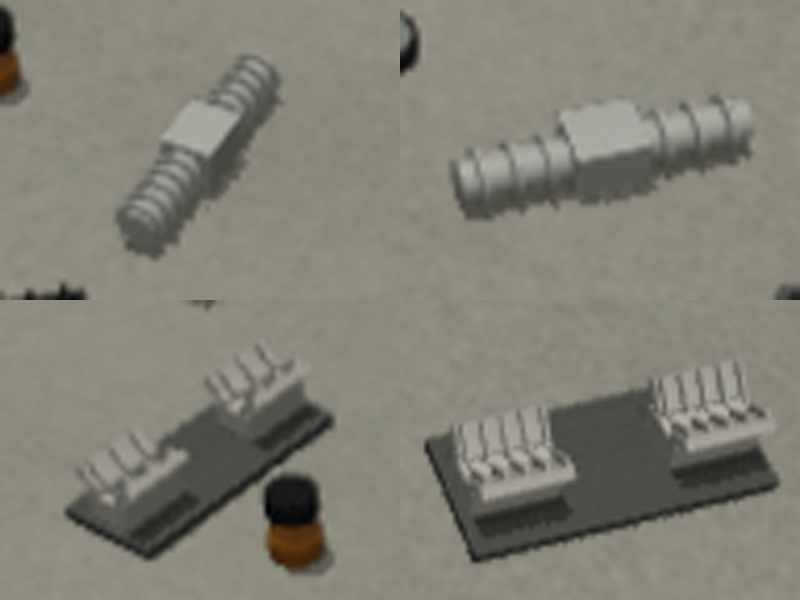

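The fine stud (5 ridges each side) is at (297,183) and its gauge (5 teeth) at (433,322). The coarse stud (3 ridges) is at (351,244) and its gauge (3 teeth) at (236,149). All three black studs are left alone. Next I work out the rough headings and the first move.

```bash
cat >> h.py <<'E'
def plan(p,yaw,cmd=None):
    """yaw = world heading of the tool x axis (deg, mod 180); tool straight down"""
    s=telemetry.read_state();p0=np.array(s["tcp_pos"]);R0=R.from_rotvec(s["ee_rot"])
    if cmd is not None: p0,R0=cmd
    x0=R0.as_matrix()[:,0];h0=np.degrees(np.arctan2(x0[1],x0[0]))
    d=(yaw-h0+90)%180-90; h=np.radians(h0+d)
    Rt=R.from_matrix(np.array([[np.cos(h),np.sin(h),0],[np.sin(h),-np.cos(h),0],[0,0,-1]]))
    sh=R0.inv().apply(np.array(p)-p0)/300;tr=(R0.inv()*Rt).as_rotvec()/(np.pi/2)
    print("h0 %.2f turn %.1f q7 %.2f"%(h0,d,s["q"][6]),"dist %.0f"%np.linalg.norm(np.array(p)-p0),"shift",sh.round(4),"turn",tr.round(4))
    return sh,tr
E
python3 - <<'E'
from h import *
def ang(a,b,z):
    p,q=onz("scene",*a,z),onz("scene",*b,z);d=q-p;print(p.round(),q.round(),np.hypot(*d[:2]).round(),np.degrees(np.arctan2(d[1],d[0])).round(1)%180)
ang((281,199),(311,166),15);ang((323,251),(380,238),15);ang((226,170.6),(262.6,143),4);ang((403,348.4),(475.7,329.7),4)
s=telemetry.read_state();T=np.array(cams.get_calibration("wrist")["cam_to_world"])
print(R.from_rotvec(s["ee_rot"]).inv().apply(T[:3,3]-s["tcp_pos"]), R.from_rotvec(s["ee_rot"]).as_matrix().round(2), R.from_rotvec(s["ee_rot"]).inv().apply(T[:3,2]))
for nm,u,v in(("jar",255,170),("loupe",306,224),("nut",391,278)):print(nm,onz("scene",u,v,0).round())
plan([530,-300,190],161)
E
```

```text
[585. -95.  15.] [ 444. -147.   15.] 150.0 20.599999999999994
[612. 102.  15.] [484. 156.  15.] 139.0 157.1
[ 628. -288.    4.] [ 480. -328.    4.] 153.0 14.800000000000011
[642. 377.   4.] [501. 441.   4.] 156.0 155.6
[  70.41756418   -0.35997908 -168.34844781] [[ 0.96  0.26 -0.  ]
 [ 0.26 -0.96  0.  ]
 [-0.   -0.   -1.  ]] [-0.2759116   0.00139515  0.961182  ]
jar [ 563. -245.    0.]
loupe [581.   1.  -0.]
nut [537. 245.   0.]
h0 15.35 turn -34.3 q7 -0.03 dist 448 shift [ 1.4391 -0.3993  0.0521] turn [-0.0011  0.0004  0.3816]
```

```bash
python3 - <<'E'
from h import *
plan([540,-320,150],15)
E
```

```text
h0 15.35 turn -0.3 q7 -0.03 dist 450 shift [ 1.4536 -0.3259  0.1853] turn [-0.0012  0.0001  0.0039]
```

>>> carry_out --rows "0.2 -0.05 0 0 0 0 85; 0.4 -0.1 0 0 0 0 85; 0.6 -0.15 0 0 0 0 85; 0.8 -0.2 0.05 0 0 0 85; 1 -0.25 0.1 0 0 0 85"

```text
clock: 0.78
tcp_pos: [414.5, -378.8, 176.5]
ee_rot: [3.113, 0.419, 0.0]
force: [-0.1, 0.2, -0.2]
grip_width: 84.8
grip_force: 0.0
```

>>> carry_out --rows "0.15 -0.02 0.02 0 0 0 85; 0.3 -0.05 0.05 0 0 0 85; 0.45 -0.07 0.085 0 0 0 85; 0.45 -0.07 0.085 0 0 0 85; 0.45 -0.07 0.085 0 0 0 85"

```text
clock: 1.4
tcp_pos: [536.9, -324.3, 150.7]
ee_rot: [3.113, 0.419, -0.003]
force: [-0.8, -0.4, -0.1]
grip_width: 85.0
grip_force: 0.0
```

```bash
python3 - <<'E'
from h import *
im,c=snap("wrist","w1.png");s=telemetry.read_state();print(s["tcp_pos"],s["ee_rot"],s["clock"])
import pickle;pickle.dump((c,s),open("w1.pkl","wb"))
E
```

```text
[ 536.41287837 -325.15559523  151.17065461] [ 3.11303400e+00  4.16558442e-01 -2.43903559e-03] 1.45
```

View pics/w1.png

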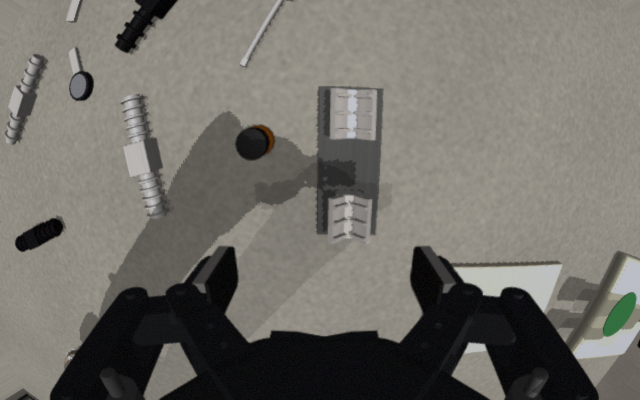

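The wrist view shows the coarse gauge centred near (350,165), the jar at (255,142), the fine stud with its collar at (143,157), and the loupe at (80,85). I'll measure the gauge and the fine stud from bright masks.

```bash
cat >> h.py <<'E'
def bright(im,roi,lo=150,k=0):
    x0,y0,x1,y1=roi;g=cv2.cvtColor(im,cv2.COLOR_BGR2GRAY);hs=cv2.cvtColor(im,cv2.COLOR_BGR2HSV)
    m=np.zeros_like(g);m[y0:y1,x0:x1]=((g>lo)&(hs[...,1]<60))[y0:y1,x0:x1]*255
    if k:m=cv2.morphologyEx(m,cv2.MORPH_OPEN,np.ones((k,k),np.uint8))
    return m
def blobs(m,amin=40):
    n,l,st,ce=cv2.connectedComponentsWithStats(m);return [(l==i,st[i],ce[i]) for i in range(1,n) if st[i][4]>=amin]
def world(name,mask,z,cal):
    v,u=np.nonzero(mask);return np.array([onz(name,a,b,z,cal)[:2] for a,b in zip(u,v)])
def rect(p):
    (c,(w,h),a)=cv2.minAreaRect(p.astype(np.float32))
    if w<h:w,h,a=h,w,a+90
    return np.round(c,1),round(w,1),round(h,1),round(a%180,1)
E
python3 - <<'E'
from h import *
import pickle
im=cv2.imread("pics/w1.png");c,s=pickle.load(open("w1.pkl","rb"))
g=cv2.cvtColor(im,cv2.COLOR_BGR2GRAY)
print("bench",g[60,220],g[290,400],"rest row100",g[100,310:392:3],"col350",g[80:250:4,350],"col335",g[80:250:4,335])
print("stud row157",g[157,110:180:3])
for u,v in((319,88),(383,88),(317,234),(377,236)):print(onz("wrist",u,v,8,c)[:2].round(1))
for lo in(165,175,190):
  m=bright(im,(310,75,395,250),lo)
  for mk,st,ce in blobs(m):print(lo,"g",st,rect(world("wrist",mk,44,c)))
  m=bright(im,(115,85,175,225),lo)
  for mk,st,ce in blobs(m):print(lo,"s",st,rect(world("wrist",mk,15,c)),rect(world("wrist",mk,30,c)))
E
```

```text
bench 144 140 rest row100 [145 148 142  75  82  57  56 137 149 163 164 160 158 193 193 193 142 150
 148 143 142 159 131  81  95 145 146 144] col350 [146 142  91 193 168 191 193 193 169 193 195 194 183 186 193  84  83  81
  82  80  61  53  53  51  51  41  40  67  66 181 176 136 183 182 149 152
 177 180 116 145 124 144 145] col335 [141 145 135 154 151 155 160 159 147 159 160 160 146 154 158  87  82  81
  81  81  59  54  44  44  41  40  46  66  51  61 148 125 133 152 151 107
 135 151 149  87 142 122 118]
stud row157 [141 136 138 138 137 155 180 182 181 181 180 178 156  64  65  64  63 126
 139 138 142 137 143 138]
[ 625.5 -295.1]
[ 643.7 -356.2]
[ 476.6 -333.2]
[ 491.4 -397.6]
165 g [347  90  11  48 393] (array([ 609.2, -330.2]), 42.0, 8.8, 15.7)
165 g [344 196   9  22 119] (array([ 525.9, -350.9]), 20.6, 7.5, 15.4)
165 g [344 220   8  18  90] (array([ 504.6, -356.7]), 17.6, 6.7, 16.6)
165 s [124 101   9   9  50] (array([566.5, -90.1]), 12.9, 7.8, 113.4) (array([ 568.4, -100.8]), 12.2, 7.4, 113.4)
165 s [127 110   8   8  47] (array([557.2, -96.1]), 10.2, 7.9, 101.5) (array([ 559.6, -106.
[... 484 characters left out ...]
5 s [144 189   9   8  47] (array([ 473. , -134.3]), 10.5, 7.8, 126.0) (array([ 479.5, -142.8]), 10.0, 7.4, 126.0)
165 s [146 198  10   7  48] (array([ 463.4, -138.5]), 11.4, 7.7, 120.2) (array([ 470.4, -146.7]), 10.8, 7.3, 120.2)
175 g [347  90  10  48 329] (array([ 609. , -329.7]), 42.0, 7.6, 14.1)
175 g [345 204   7  13  64] (array([ 522.7, -351.8]), 11.8, 5.7, 16.6)
175 g [344 221   7  12  62] (array([ 506.5, -355.6]), 11.3, 5.8, 16.7)
175 s [124 142  25  34 572] (array([ 507.8, -112.1]), 34.6, 28.3, 24.2) (array([ 512.6, -121.6]), 32.9, 26.9, 24.2)
190 g [349  97   7  14  83] (array([ 617.7, -327.7]), 11.6, 5.3, 15.8)
190 g [348 115   8  14  71] (array([ 602.2, -331.6]), 11.3, 6.1, 25.4)
```

```bash
python3 - <<'E'
from h import *
plan([512.7,-121.6,100],24.7)
E
```

```text
h0 15.24 turn 9.5 q7 -0.85 dist 211 shift [ 0.1024 -0.6755  0.17  ] turn [ 0.0003  0.0011 -0.1051]
```

>>> carry_out --rows "0.025 -0.17 0 0 0 -0.03 85; 0.05 -0.34 0 0 0 -0.06 85; 0.08 -0.51 0.06 0 0 -0.09 75; 0.1 -0.65 0.12 0 0 -0.105 70; 0.102 -0.675 0.17 0 0 -0.105 70; 0.102 -0.675 0.17 0 0 -0.105 70; 0.102 -0.675 0.17 0 0 -0.105 70"

```text
clock: 2.33
tcp_pos: [514.0, -123.5, 101.0]
ee_rot: [3.068, 0.668, 0.001]
force: [0.2, -0.5, 0.2]
grip_width: 69.9
grip_force: 0.0
```

```bash
python3 - <<'E'
from h import *
s=telemetry.read_state();im,c=snap("wrist","w2.png");print(s["tcp_pos"],s["clock"])
print(proj("wrist",[512.7,-121.6,30],c))
u,v=proj("wrist",[512.7,-121.6,30],c).astype(int)
for lo in(168,175):
  m=bright(im,(u-80,v-130,u+80,v+150),lo)
  for mk,st,ce in blobs(m,100):print(lo,st,rect(world("wrist",mk,30,c)))
# ridge lines of the stud along axis, z=15..
E
```

```text
[ 514.00217754 -123.45971092  101.02350948] 2.325
[320.73487118 200.05356079]
168 [315 120  15   8 112] (array([568.7, -97.2]), 10.7, 5.4, 114.5)
168 [314 129  17  12 143] (array([ 561. , -100.7]), 12.3, 8.6, 114.5)
168 [313 142  19  11 152] (array([ 552.1, -104.8]), 13.9, 7.8, 114.5)
168 [315 155  15  10 140] (array([ 543.1, -108.8]), 10.9, 7.1, 114.5)
168 [305 206  33  14 302] (array([ 502.9, -126.2]), 26.3, 11.2, 115.3)
175 [314 142  16  11 124] (array([ 551.9, -104.4]), 11.6, 7.8, 114.5)
175 [315 155  14  10 115] (array([ 543. , -108.5]), 10.1, 7.1, 114.5)
175 [305 206  33  14 266] (array([ 503.1, -126.2]), 26.3, 11.2, 114.5)
```

View pics/w2.png

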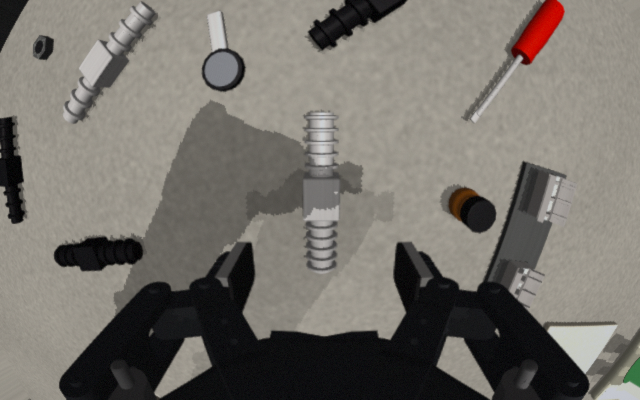

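```bash
python3 - <<'E'
from h import *
for u,v in((304.5,176),(339,176),(304.5,220),(339,220)):print(onz("wrist",u,v,30)[:2].round(1))
plan([513.8,-121.2,3],24.5)
E
```

```text
[ 525.7 -101.5]
[ 537.  -126.3]
[ 491.8 -116.3]
[ 503.6 -142.1]
h0 24.56 turn -0.1 q7 -1.04 dist 98 shift [ 0.0013 -0.0075  0.3271] turn [ 0.0014 -0.0005  0.0007]
```

>>> carry_out --rows "0.002 -0.007 0.1 0 0 0 70; 0.002 -0.007 0.2 0 0 0 70; 0.002 -0.007 0.28 0 0 0 70; 0.002 -0.007 0.327 0 0 0 70; 0.002 -0.007 0.327 0 0 0 60; 0.002 -0.007 0.327 0 0 0 20; 0.002 -0.007 0.327 0 0 0 15; 0.002 -0.007 0.327 0 0 0 15; 0.002 -0.007 0.327 0 0 0 15; 0.002 -0.007 0.327 0 0 0 15" --force 60

```text
clock: 3.62
tcp_pos: [515.2, -119.3, 4.2]
ee_rot: [3.066, 0.673, 0.006]
force: [0.3, -1.7, 5.3]
grip_width: 24.8
grip_force: 58.6
```

>>> carry_out --rows "0 0 -0.03 0 0 0 15; 0 0 -0.1 0 0 0 15; 0 0 -0.3 0 0 0 15; 0 0 -0.45 0 0 0 15; 0 0 -0.5 0 0 0 15; 0 0 -0.5 0 0 0 15"

```text
clock: 4.38
tcp_pos: [513.7, -118.3, 153.1]
ee_rot: [3.067, 0.674, 0.003]
force: [-0.4, 0.6, -0.4]
grip_width: 15.0
grip_force: 0.0
```

```bash
python3 - <<'E'
from h import *
s=telemetry.read_state();im,c=snap("wrist","w3.png");print(s["tcp_pos"],s["ee_rot"],s["force"],s["grip_width"],s["clock"])
a=snap("side")[0]
u,v=proj("side",s["tcp_pos"]).astype(int);print(u,v)
u=np.clip(u,60,580);v=np.clip(v,45,355)
m=np.hstack([cv2.resize(im[100:400,170:470],(450,450)),cv2.resize(a[v-45:v+45,u-35:u+35],(350,450),interpolation=cv2.INTER_CUBIC)])
cv2.imwrite("pics/m3.png",m)
E
```

```text
[ 513.74186519 -118.26422222  153.13243283] [3.06730761e+00 6.74451458e-01 2.67640897e-03] [-0.41408632  0.62479689 -0.44708926] 14.97596951338882 4.375
362 156
```

View pics/m3.png

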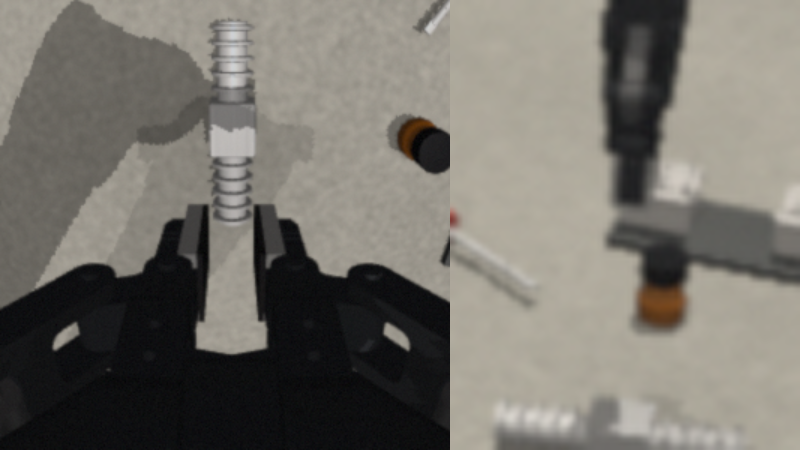

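The stud is still on the bench (collar near crop (232,130)), so the fingers slipped off it. I'll measure where it is now, then regrip lower and look while gripping.

```bash
python3 - <<'E'
from h import *
im=cv2.imread("pics/w3.png");g=cv2.cvtColor(im,cv2.COLOR_BGR2GRAY)
c=cams.get_calibration("wrist")
print("col",g[160:210,324]);print("row190",g[195,300:350])
for z in (30,):
  for u,v in((309.5,169),(340,169),(310,204.5),(340.5,204.5)):print(onz("wrist",u,v,z,c)[:2].round(1))
for lo in(168,175):
  m=bright(im,(290,105,360,260),lo)
  for mk,st,ce in blobs(m,60):print(lo,st,rect(world("wrist",mk,28,c)))
E
```

```text
col [139 141 141 141 141 141 140 119  97  95 113 116 119 119 119 118 118 118
 117 116 118 116 118 118 116 120 123 130 172 187 188 188 186 186 186 186
 186 186 186 183 185 185 186 184 168 171 177 179 173 135]
row190 [134 139 139 139 138 135 130 116 124 133 156 188 190 187 184 185 185 186
 188 186 186 186 188 185 186 187 187 185 186 186 186 186 186 184 181 181
 185 188 188 169 148 136 134 133 131 132 130 127 126 126]
[520.  -99.3]
[ 532.2 -125.5]
[ 488.  -114.1]
[ 500.6 -141.2]
168 [319 121  13   6  70] (array([565.2, -94.5]), 11.2, 4.7, 114.9)
168 [319 131  13   6  70] (array([556.7, -98.5]), 11.2, 4.7, 114.9)
168 [319 138  13  10  99] (array([ 548.9, -102.1]), 11.3, 8.5, 114.9)
168 [319 149  14   9  99] (array([ 540. , -106.7]), 12.3, 7.7, 114.9)
168 [311 183  29  26 532] (array([ 501.2, -124. ]), 28.3, 24.3, 109.7)
175 [320 121  12   6  60] (array([565.4, -95. ]), 10.2, 4.7, 114.9)
175 [320 149  12   9  80] (array([ 540. , -106.7]), 10.4, 7.7, 114.9)
175 [311 184  28  20 496] (array([ 503.6, -122.6]), 26.6, 19.2, 114.8)
```

```bash
python3 - <<'E'
from h import *
plan([510.2,-120,3],24.9)
E
```

```text
h0 24.80 turn 0.1 q7 -1.03 dist 148 shift [-0.0067  0.0045  0.4921] turn [-0.0012  0.0017 -0.0011]
```

>>> carry_out --rows "-0.007 0.004 0.15 0 0 0 60; -0.007 0.004 0.3 0 0 0 60; -0.007 0.004 0.42 0 0 0 55; -0.007 0.004 0.475 0 0 0 50; -0.007 0.004 0.49 0 0 0 45; -0.007 0.004 0.5 0 0 0 42; -0.007 0.004 0.505 0 0 0 42; -0.007 0.004 0.505 0 0 0 42" --force 30

```text
clock: 5.48
tcp_pos: [512.6, -120.4, 1.5]
ee_rot: [3.067, 0.674, 0.002]
force: [0.4, -0.4, 0.1]
grip_width: 42.2
grip_force: 0.0
```

```bash
python3 - <<'E'
from h import *
s=telemetry.read_state();im,c=snap("wrist","w4.png");a=snap("side")[0]
print(s["tcp_pos"],s["force"],s["grip_width"])
u,v=proj("side",[510,-120,20]).astype(int)
cv2.imwrite("pics/m4.png",np.hstack([cv2.resize(im[60:300,200:440],(450,450)),cv2.resize(a[v-40:v+40,u-31:u+31],(350,450),interpolation=cv2.INTER_CUBIC)]))
E
```

```text
[ 512.60910564 -120.39404703    1.54851044] [ 0.38245184 -0.41035618  0.09429434] 42.16075303437401
```

View pics/m4.png

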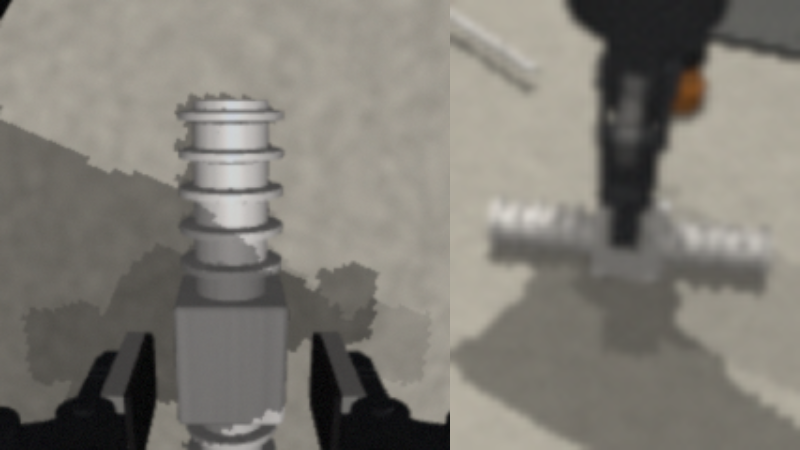

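>>> carry_out --rows "-0.004 0 0.008 0 0 0 42; -0.004 0 0.015 0 0 0 42; -0.004 0 0.015 0 0 0 42"

```text
clock: 5.95
tcp_pos: [510.5, -120.7, -4.1]
ee_rot: [-3.068, -0.674, 0.001]
force: [-0.3, -0.3, -0.5]
grip_width: 41.8
grip_force: 0.0
```

>>> carry_out --rows "0 0 0 0 0 0 36; 0 0 0 0 0 0 32; 0 0 0 0 0 0 28; 0 0 0 0 0 0 26; 0 0 0 0 0 0 26; 0 0 0 0 0 0 26" --force 40

```text
clock: 6.7
tcp_pos: [510.9, -120.7, -3.5]
ee_rot: [3.068, 0.675, 0.0]
force: [-1.1, 0.6, 4.0]
grip_width: 28.9
grip_force: 39.5
```

>>> carry_out --rows "0 0 -0.01 0 0 0 26; 0 0 -0.03 0 0 0 26; 0 0 -0.06 0 0 0 26; 0 0 -0.1 0 0 0 26; 0 0 -0.1 0 0 0 26"

```text
clock: 7.32
tcp_pos: [512.4, -121.0, 27.8]
ee_rot: [3.067, 0.674, 0.005]
force: [0.5, -0.0, -3.5]
grip_width: 28.8
grip_force: 40.0
```

```bash
python3 - <<'E'
from h import *
plan([474,417,120],-24.4)
E
```

```text
h0 24.79 turn -49.2 q7 -1.07 dist 547 shift [ 0.6369 -1.681  -0.3092] turn [ 0.0006 -0.0024  0.5466]
```

>>> carry_out --rows "0 0 -0.1 0 0 0 26; 0 0 -0.25 0 0 0.02 26; 0.05 -0.12 -0.31 0 0 0.08 26; 0.11 -0.29 -0.31 0 0 0.14 26; 0.17 -0.46 -0.31 0 0 0.2 26; 0.24 -0.63 -0.31 0 0 0.26 26; 0.3 -0.8 -0.31 0 0 0.32 26; 0.37 -0.97 -0.31 0 0 0.38 26; 0.37 -0.97 -0.31 0 0 0.38 26"

```text
clock: 8.45
tcp_pos: [487.2, 198.4, 119.6]
ee_rot: [-3.127, 0.239, 0.002]
force: [0.2, -0.9, -4.2]
grip_width: 28.7
grip_force: 40.9
```

```bash
python3 - <<'E'
from h import *
plan([474,417,120],-24.4)
E
```

```text
h0 -8.73 turn -15.7 q7 -2.25 dist 219 shift [-0.1539 -0.7135  0.0029] turn [-0.0035  0.0014  0.1741]
```

>>> carry_out --rows "-0.03 -0.13 0 0 0 0.06 26; -0.07 -0.3 0 0 0 0.1 26; -0.11 -0.47 0 0 0 0.14 26; -0.14 -0.62 0 0 0 0.174 26; -0.154 -0.713 0 0 0 0.174 26; -0.154 -0.713 0 0 0 0.174 26; -0.154 -0.713 0 0 0 0.174 26"

```text
clock: 9.32
tcp_pos: [479.4, 406.6, 118.5]
ee_rot: [3.064, -0.683, 0.0]
force: [0.1, 0.3, -4.5]
grip_width: 28.3
grip_force: 41.1
```

```bash
python3 - <<'E'
from h import *
import pickle
s=telemetry.read_state();im,c=snap("wrist","w5.png");print(s["tcp_pos"],s["ee_rot"],s["clock"],s["q"])
pickle.dump((c,s),open("w5.pkl","wb"))
E
```

```text
[479.44215436 406.57147092 118.52827482] [ 3.06375321e+00 -6.82807316e-01  4.43889921e-04] 9.325 [-0.52540702  0.55181509 -0.31884163  1.39846751  0.17755263  1.22140836
 -2.87051133]
```

View pics/w5.png

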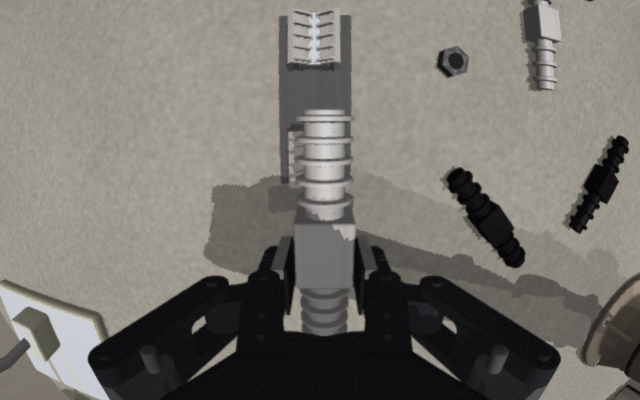

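The held stud is straight in the image (ridges at rows 115–210, collar at rows 218–290), and the fine gauge lies ahead, its base between columns 280 and 351 with the far rest at rows 8–68. I'll extract the ridge and base-edge positions.

```bash
python3 - <<'E'
from h import *
import pickle
from scipy.signal import find_peaks
im=cv2.imread("pics/w5.png");g=cv2.cvtColor(im,cv2.COLOR_BGR2GRAY).astype(int);c,s=pickle.load(open("w5.pkl","rb"))
P=np.array(s["tcp_pos"]);Q=R.from_rotvec(s["ee_rot"])
T=lambda u,v,z:(Q.inv().apply(onz("wrist",u,v,z,c)-P))[:2].round(1)
for col in(299,302,349,351):print(col,g[105:222,col].tolist())
print("row250",g[250,285:370].tolist());
print("row100",g[100,270:365:2].tolist());print("row30",g[30,270:365:2].tolist());print("col345",g[5:30,346].tolist(),"col283",g[170:195,283].tolist(),"row160",g[160,270:300].tolist())
for u,v in((281,15),(351,15),(279.5,100),(351,100),(280,183)):print(u,v,T(u,v,8),onz("wrist",u,v,8,c)[:2].round(1))
print("far rest end z44",T(314,9.5,44),T(288,10,44),T(341,13,44))
E
```

```text
299 [87, 86, 86, 87, 87, 86, 87, 86, 86, 85, 85, 104, 120, 128, 130, 126, 89, 84, 84, 70, 59, 57, 59, 59, 59, 69, 96, 114, 113, 102, 102, 86, 85, 105, 123, 126, 128, 126, 122, 118, 113, 101, 108, 118, 122, 119, 120, 120, 120, 118, 99, 82, 77, 83, 94, 116, 122, 125, 127, 125, 121, 120, 118, 120, 115, 105, 96, 110, 118, 108, 87, 74, 76, 79, 84, 96, 113, 118, 121, 123, 122, 116, 106, 97, 89, 87, 86, 86, 82, 74, 69, 71, 73, 77, 81, 87, 97, 105, 104, 100, 86, 72, 67, 66, 67, 66, 67, 67, 66, 67, 68, 67, 67, 67, 69, 67, 67]
302 [90, 88, 88, 90, 88, 87, 86, 83, 83, 80, 87, 116, 137, 145, 145, 136, 79, 79, 72, 64, 62, 57, 58, 59, 65, 68, 92, 106, 106, 95, 91, 81, 86, 111, 135, 144, 146, 142, 125, 116, 108, 101, 118, 116, 119, 117, 117, 117, 116, 109, 86, 75, 77, 81, 92, 122, 137, 143, 145, 139, 121, 118, 116, 116, 109, 93, 104, 112, 104, 84, 72, 73, 73, 78, 82, 90, 107, 135, 142, 143, 131, 106, 89, 85, 85, 83, 82, 77, 68, 68, 68, 74, 76, 79, 83, 83, 93, 108, 122, 124, 115, 94, 72, 66, 66, 66, 67, 66, 67, 65, 65, 67, 69, 68, 67, 66, 68]
349 [87, 87, 89, 89, 87, 85, 88, 88, 86, 84, 87, 117, 139
[... 1777 characters left out ...]
57, 155, 155, 161, 173, 172, 124, 87, 84, 86, 87, 112, 153, 157, 156, 153, 153, 152, 149]
col345 [159, 159, 156, 154, 155, 159, 159, 160, 157, 149, 98, 84, 85, 85, 83, 86, 86, 85, 85, 86, 87, 85, 85, 85, 86] col283 [84, 82, 83, 83, 83, 79, 67, 59, 55, 56, 55, 56, 56, 70, 85, 90, 84, 84, 83, 85, 86, 85, 84, 83, 81] row160 [150, 150, 150, 150, 152, 153, 157, 159, 158, 154, 127, 91, 85, 83, 84, 85, 82, 75, 99, 157, 161, 161, 162, 150, 119, 91, 94, 102, 110, 116]
281 15 [160.6 -38.7] [641.3 373.1]
351 15 [160.1  24. ] [614.1 316.5]
279.5 100 [ 80.7 -39.8] [569.4 408. ]
351 100 [80.4 23.9] [542.  350.5]
280 183 [  4.3 -41. ] [500.7 441.5]
far rest end z44 [152.9  -7.9] [153.  -28.3] [150.   13.1]
```

```bash
python3 - <<'E'
from h import *
import pickle
im=cv2.imread("pics/w5.png");g=cv2.cvtColor(im,cv2.COLOR_BGR2GRAY).astype(int);c,s=pickle.load(open("w5.pkl","rb"))
P=np.array(s["tcp_pos"]);Q=R.from_rotvec(s["ee_rot"])
T=lambda u,v,z:(Q.inv().apply(onz("wrist",u,v,z,c)-P))[:2].round(1)
for u in(302,349):
  for v,o in((118.3,66),(140.3,56),(162,46),(183.3,36),(203.5,26)):
    t=T(u,v,P[2]+19);print(u,o,t,(t[0]-o).round(1),end=' | ')
  print()
print("collar",T(294.5,250,P[2]+33.5),T(353,250,P[2]+33.5))
for col in(298,335):print(col,g[0:75,col].tolist())
plan([553,373,100],-24.6)
E
```

```text
302 66 [ 66.7 -10.7] 0.7 | 302 56 [ 56.1 -10.7] 0.1 | 302 46 [ 45.4 -10.9] -0.6 | 302 36 [ 34.7 -11. ] -1.3 | 302 26 [ 24.2 -11.2] -1.8 | 
349 66 [66.8 11.8] 0.8 | 349 56 [56.1 11.9] 0.1 | 349 46 [45.4 12.1] -0.6 | 349 36 [34.7 12.3] -1.3 | 349 26 [24.2 12.5] -1.8 | 
collar [  5.2 -14.3] [ 5.2 13.9]
298 [148, 148, 148, 148, 148, 149, 152, 151, 155, 168, 168, 121, 74, 103, 146, 171, 175, 175, 174, 174, 174, 174, 162, 84, 85, 140, 171, 173, 174, 176, 175, 173, 174, 173, 142, 88, 92, 136, 168, 175, 173, 175, 174, 175, 174, 174, 153, 97, 122, 163, 172, 174, 174, 172, 173, 174, 175, 174, 155, 116, 114, 149, 132, 81, 61, 52, 48, 50, 49, 60, 76, 84, 87, 85, 88]
335 [153, 150, 149, 151, 155, 155, 157, 167, 169, 171, 172, 168, 170, 169, 169, 170, 170, 169, 170, 171, 170, 172, 171, 169, 171, 169, 170, 170, 170, 169, 170, 170, 171, 171, 171, 169, 169, 170, 168, 169, 167, 169, 168, 168, 171, 175, 172, 171, 170, 171, 171, 170, 171, 170, 170, 172, 172, 173, 172, 171, 166, 135, 87, 74, 74, 75, 75, 77, 78, 82, 86, 86, 87, 87, 87]
h0 -25.19 turn 0.6 q7 -2.87 dist 82 shift [ 0.2677 -0.0041  0.0626] turn [ 0.0015 -0.0007 -0.0065]
```

```bash
python3 - <<'E'
from h import *
import pickle
c,s=pickle.load(open("w5.pkl","rb"))
P=np.array(s["tcp_pos"]);Q=R.from_rotvec(s["ee_rot"])
T=lambda u,v,z:(Q.inv().apply(onz("wrist",u,v,z,c)-P))[:2].round(1)
for z in(36,40,44):print(z,[(T(298,v,z)[0]-o).round(1) for v,o in((12,71),(23.5,61),(35.5,51),(47.3,41),(59.7,31))],T(298,35,z))
print("far rest: end",T(310,9,44),"near inner end",T(298,62.5,44),T(335,61,44),"sides",T(288,30,44),T(340.5,30,44))
E
```

```text
36 [np.float64(82.6), np.float64(82.4), np.float64(81.9), np.float64(81.8), np.float64(81.4)] [133.4 -20.9]
40 [np.float64(81.3), np.float64(81.2), np.float64(80.9), np.float64(81.0), np.float64(80.7)] [132.4 -20.6]
44 [np.float64(80.0), np.float64(80.1), np.float64(79.9), np.float64(80.2), np.float64(80.1)] [131.3 -20.2]
far rest: end [153.4 -11. ] near inner end [108.8 -20.1] [109.8   8.4] sides [135.8 -28.1] [135.4  12.7]
```

>>> carry_out --rows "0.1 -0.015 0 0 0 0 26; 0.2 -0.025 0 0 0 0.003 26; 0.264 -0.026 0.05 0 0 0.003 26; 0.264 -0.026 0.13 0 0 0.003 26; 0.264 -0.026 0.2 0 0 0.003 26; 0.264 -0.026 0.2 0 0 0.003 26; 0.264 -0.026 0.2 0 0 0.003 26"

```text
clock: 10.25
tcp_pos: [554.2, 381.9, 59.6]
ee_rot: [-3.065, 0.689, -0.0]
force: [0.9, -0.3, -5.1]
grip_width: 28.6
grip_force: 41.1
```

```bash
python3 - <<'E'
from h import *
import pickle
s=telemetry.read_state();im,c=snap("wrist","w6.png");print(s["tcp_pos"],s["ee_rot"],s["clock"],s["q"][6])
pickle.dump((c,s),open("w6.pkl","wb"))
cv2.imwrite("pics/m6.png",cv2.resize(im[20:320,200:440],(480,600)))
E
```

```text
[554.16813739 381.90865104  59.55620156] [-3.06470474e+00  6.89317172e-01 -3.60113863e-04] 10.25 -2.7761205833083906
```

View pics/m6.png

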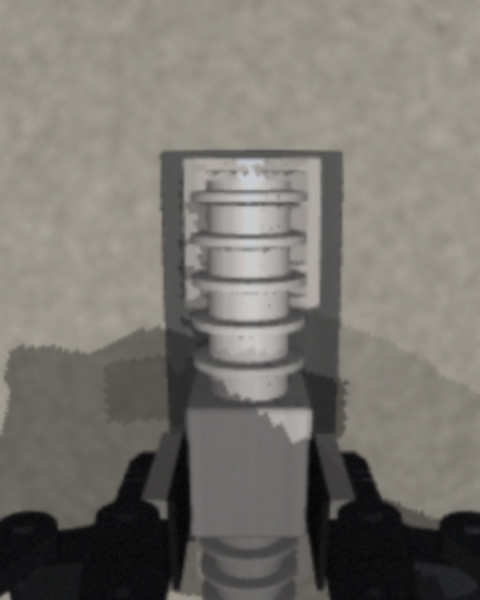

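The held stud is over the gauge: the far rest spans crop rows 157–307 and columns 184–321, the stud's ridges columns 193–304. It is nearly centred laterally; next I measure the lengthways offset from the teeth and ridges.

```bash
python3 - <<'E'
from h import *
import pickle
im=cv2.imread("pics/w6.png");g=cv2.cvtColor(im,cv2.COLOR_BGR2GRAY).astype(int);c,s=pickle.load(open("w6.pkl","rb"))
P=np.array(s["tcp_pos"]);Q=R.from_rotvec(s["ee_rot"]);print(telemetry.read_state()["tcp_pos"])
T=lambda u,v,z:(Q.inv().apply(onz("wrist",u,v,z,c)-P))[:2].round(1)
for col in(294,296,301,347,355,358):print(col,g[90:215,col].tolist())
print("row110",g[110,275:375].tolist());print("row250",g[250,288:362].tolist())
print("rest far",T(326,98.5,44),"inner",T(357,173.5,44),"sides",T(292,140,44),T(360.5,140,44),"base",T(281.5,100,8),T(371,100,8),T(284,220,8),T(370,220,8),"base far",T(290,96,8))
E
```

```text
[554.54931886 382.42538133  60.27887889]
294 [150, 151, 149, 150, 145, 105, 88, 87, 100, 129, 154, 155, 156, 158, 157, 157, 158, 157, 158, 158, 156, 157, 158, 158, 157, 157, 149, 141, 141, 141, 140, 122, 117, 117, 123, 128, 136, 154, 158, 157, 157, 159, 157, 159, 157, 157, 154, 153, 140, 121, 115, 119, 145, 155, 157, 157, 156, 156, 158, 157, 156, 155, 147, 121, 115, 116, 113, 111, 110, 116, 142, 150, 152, 154, 155, 154, 155, 153, 153, 145, 120, 115, 115, 104, 90, 85, 79, 79, 80, 74, 59, 57, 58, 71, 81, 85, 86, 83, 68, 56, 55, 55, 57, 57, 54, 55, 56, 56, 54, 49, 45, 46, 46, 47, 46, 46, 46, 46, 46, 44, 46, 45, 45, 46, 46]
296 [149, 149, 149, 148, 144, 105, 86, 86, 101, 132, 153, 158, 156, 157, 157, 157, 156, 159, 157, 157, 157, 157, 157, 156, 156, 137, 113, 99, 101, 100, 106, 114, 116, 118, 116, 117, 130, 154, 157, 156, 146, 148, 154, 155, 157, 153, 122, 99, 94, 97, 98, 106, 141, 153, 156, 157, 156, 158, 158, 157, 156, 156, 150, 125, 119, 115, 100, 83, 83, 95, 104, 108, 123, 140, 156, 157, 158, 156, 155, 145, 120, 116, 116, 100, 84, 79, 67, 67, 82, 88, 89, 87, 73, 66, 62, 64, 68, 79, 6
[... 2753 characters left out ...]
3, 171, 169, 164, 162, 155, 149, 144, 138, 133, 141, 152, 151, 151, 152, 152, 151, 151, 156, 167, 170, 170, 169, 170, 163, 121, 94, 86, 85, 86, 87, 86, 87, 87, 86, 88, 110, 149, 153, 153]
row250 [25, 16, 10, 7, 15, 27, 58, 96, 108, 111, 111, 110, 108, 108, 109, 108, 109, 108, 109, 109, 107, 109, 110, 109, 111, 109, 110, 110, 109, 109, 110, 109, 110, 109, 108, 109, 109, 111, 110, 110, 109, 108, 110, 109, 110, 109, 108, 109, 109, 109, 109, 109, 109, 109, 107, 105, 104, 105, 106, 108, 108, 109, 108, 108, 103, 80, 44, 14, 13, 11, 14, 22, 43, 60]
rest far [77.6  1. ] inner [32.7 19.9] sides [ 53.  -19.2] [53.1 21.6] base [ 78.4 -30. ] [78.6 33. ] [-10.7 -30.5] [-10.6  35. ] base far [ 81.1 -24. ]
```

>>> carry_out --rows "0.009 0.005 0.02 0 0 0 26; 0.009 0.005 0.05 0 0 0 26; 0.009 0.005 0.075 0 0 0 26; 0.009 0.005 0.08 0 0 0 26; 0.009 0.005 0.08 0 0 0 26"

```text
clock: 10.92
tcp_pos: [555.6, 379.6, 34.9]
ee_rot: [3.065, -0.689, -0.001]
force: [0.4, -0.2, -4.2]
grip_width: 28.7
grip_force: 41.1
```

```bash
python3 - <<'E'
from h import *
import pickle
s=telemetry.read_state();im,c=snap("wrist","w7.png");print(s["tcp_pos"],s["ee_rot"],s["clock"],s["force"])
pickle.dump((c,s),open("w7.pkl","wb"))
g=cv2.cvtColor(im,cv2.COLOR_BGR2GRAY).astype(int)
print("cols 320-330 mean",g[70:150,318:332].mean(1).round().astype(int).tolist())
for col in(301,347,356):print(col,g[80:215,col].tolist())
for r in(105,130,165):print(r,g[r,270:385].tolist())
E
```

```text
[555.57181302 379.64535767  34.93887545] [ 3.06500263e+00 -6.88534253e-01 -5.00130075e-04] 10.925 [ 0.42659248 -0.17444661 -4.22334044]
cols 320-330 mean [150, 150, 149, 149, 149, 149, 149, 149, 150, 150, 150, 149, 150, 149, 148, 147, 146, 146, 146, 146, 146, 147, 147, 147, 147, 141, 101, 84, 84, 85, 90, 122, 166, 192, 192, 178, 172, 170, 170, 176, 188, 196, 197, 196, 189, 124, 138, 180, 198, 199, 182, 127, 106, 172, 193, 196, 197, 197, 197, 197, 197, 196, 195, 196, 196, 196, 188, 131, 100, 151, 195, 199, 196, 173, 154, 170, 194, 196, 196, 195]
301 [149, 149, 148, 149, 150, 150, 151, 149, 149, 148, 147, 145, 145, 144, 144, 141, 102, 81, 83, 83, 89, 126, 166, 172, 170, 170, 170, 168, 146, 118, 120, 146, 167, 168, 163, 119, 112, 129, 134, 137, 128, 91, 96, 101, 123, 137, 140, 140, 143, 142, 157, 151, 130, 117, 112, 96, 82, 83, 105, 126, 133, 133, 126, 118, 146, 166, 159, 145, 151, 139, 132, 128, 125, 116, 112, 86, 72, 73, 78, 86, 113, 128, 133, 139, 149, 167, 161, 141, 129, 139, 160, 152, 122, 98, 86, 69, 69, 70, 74, 79, 86, 99, 125, 131, 132, 120, 87, 61, 57, 56, 52, 51, 56, 63, 67, 6
[... 2344 characters left out ...]
, 162, 168, 170, 170, 169, 168, 167, 152, 95, 83, 81, 83, 83, 85, 87, 86, 87, 85, 87, 113, 143, 147, 147, 143, 144, 142, 141, 144, 145, 146]
165 [150, 149, 148, 143, 114, 82, 82, 83, 84, 81, 82, 83, 82, 79, 67, 103, 138, 155, 156, 156, 158, 157, 157, 155, 156, 158, 158, 161, 166, 170, 168, 167, 165, 141, 119, 121, 128, 134, 147, 154, 158, 168, 177, 180, 178, 181, 182, 184, 187, 189, 193, 194, 197, 198, 198, 198, 195, 194, 193, 192, 193, 191, 186, 188, 184, 181, 176, 171, 163, 165, 160, 155, 149, 140, 133, 150, 157, 156, 156, 160, 168, 170, 168, 167, 166, 168, 171, 171, 170, 171, 171, 165, 112, 85, 83, 83, 83, 81, 83, 84, 85, 87, 88, 102, 136, 146, 144, 144, 146, 145, 145, 146, 148, 147, 146]
```

```bash
python3 - <<'E'
from h import *
import pickle
c,s=pickle.load(open("w7.pkl","rb"))
P=np.array(s["tcp_pos"]);Q=R.from_rotvec(s["ee_rot"])
T=lambda u,v,z:(Q.inv().apply(onz("wrist",u,v,z,c)-P))[:2].round(1)
for z in(40,44):print(z,"far",T(356,100.7,z)[0]-74,"inner",T(356,186.6,z)[0]-28,"sides",[(T(a,r,z)[1],T(b,r,z)[1]) for a,b,r in((283.4,362.9,105),(284.2,362.7,130),(285.3,361.7,165))])
print("teeth",[T(347,v,36) for v in (109,)])
print("collar",T(294.5,250,P[2]+33.5),T(353,250,P[2]+33.5))
E
```

```text
40 far 1.7999999999999972 inner 1.6000000000000014 sides [(np.float64(-21.3), np.float64(20.2)), (np.float64(-21.1), np.float64(20.3)), (np.float64(-20.9), np.float64(20.1))]
44 far 1.7000000000000028 inner 2.6000000000000014 sides [(np.float64(-20.8), np.float64(19.7)), (np.float64(-20.6), np.float64(19.8)), (np.float64(-20.4), np.float64(19.6))]
teeth [array([71.4, 12.2])]
collar [  5.2 -14.3] [ 5.2 13.9]
```

>>> carry_out --rows "0.0027 -0.001 0.005 0 0 0 26; 0.0027 -0.001 0.01 0 0 0 26; 0.0027 -0.001 0.016 0 0 0 26; 0.0027 -0.001 0.018 0 0 0 26; 0.0027 -0.001 0.018 0 0 0 26"

```text
clock: 11.6
tcp_pos: [556.5, 379.5, 29.7]
ee_rot: [3.065, -0.689, -0.0]
force: [-0.1, -0.0, -4.2]
grip_width: 28.6
grip_force: 41.1
```

>>> carry_out --rows "0 0 0.003 0 0 0 26; 0 0 0.006 0 0 0 26; 0 0 0.008 0 0 0 26; 0 0 0.008 0 0 0 26"

```text
clock: 12.1
tcp_pos: [556.5, 379.4, 27.3]
ee_rot: [3.065, -0.689, -0.0]
force: [-0.4, -0.3, -4.7]
grip_width: 28.5
grip_force: 41.1
```

>>> carry_out --rows "0 0 0.002 0 0 0 26; 0 0 0.004 0 0 0 26; 0 0 0.004 0 0 0 26"

```text
clock: 12.48
tcp_pos: [556.7, 379.5, 26.8]
ee_rot: [-3.065, 0.689, -0.0]
force: [-1.4, -0.4, -0.8]
grip_width: 28.6
grip_force: 41.5
```

>>> carry_out --rows "0 0 0 0 0 0 29; 0 0 0 0 0 0 32; 0 0 0 0 0 0 38; 0 0 0 0 0 0 48; 0 0 0 0 0 0 55; 0 0 -0.03 0 0 0 60; 0 0 -0.12 0 0 0 60; 0 0 -0.3 0 0 0 60; 0 0 -0.4 0 0 0 60; 0 0 -0.4 0 0 0 60"

```text
clock: 13.72
tcp_pos: [558.6, 381.4, 151.0]
ee_rot: [-3.059, 0.687, -0.009]
force: [0.3, -1.1, -0.5]
grip_width: 59.8
grip_force: 0.0
```

```bash
python3 - <<'E'
from h import *
import pickle
s=telemetry.read_state();im,c=snap("wrist","w8.png");print(s["tcp_pos"],s["clock"])
for z in(60,):
  for dx in(-70,0,70):print(proj("wrist",s["tcp_pos"]+0,c) if 0 else proj("wrist",np.r_[s["tcp_pos"][:2]+dx*np.array([.904,-.428]),z],c))
u,v=proj("wrist",[510,128,30],c);print(u,v)
g=cv2.cvtColor(im,cv2.COLOR_BGR2GRAY).astype(int)
u,v=proj("wrist",np.r_[s["tcp_pos"][:2],60],c).astype(int)
print("collar col",g[v-40:v+45:2,u].tolist());print("row",g[v,u-40:u+40:2].tolist())
a=snap("scene")[0];u,v=proj("scene",[556,380,45]).astype(int)
b=snap("side")[0];u2,v2=proj("side",[556,380,45]).astype(int)
f=lambda i,u,v:cv2.resize(i[v-36:v+36,u-48:u+48],(400,300),interpolation=cv2.INTER_CUBIC)
cv2.imwrite("pics/m8.png",np.vstack([f(a,u,v),f(b,u2,v2)]))
plan([545,125,120],-23)
E
```

```text
[558.59529756 381.43235214 150.97078522] 13.725
[324.72110034 265.05662161]
[324.84709771 193.35049656]
[324.94300629 111.72126122]
548.1066975301806 132.09947835508555
collar col [155, 175, 176, 175, 123, 168, 160, 173, 170, 151, 129, 178, 178, 177, 178, 177, 178, 175, 176, 177, 176, 150, 109, 110, 110, 111, 111, 110, 108, 106, 96, 99, 89, 73, 100, 100, 99, 94, 71, 99, 101, 100, 97]
row [84, 85, 84, 81, 84, 84, 82, 48, 44, 44, 43, 45, 43, 44, 101, 156, 144, 175, 177, 176, 176, 176, 177, 177, 174, 176, 175, 171, 166, 172, 164, 65, 45, 46, 58, 68, 71, 95, 124, 122]
h0 -25.33 turn 2.3 q7 -2.75 dist 255 shift [0.3292 0.7803 0.0847] turn [ 0.0014  0.0006 -0.0259]
```

The contact force appeared at axis height about 45 mm, so the fine stud is seated; it's released. Now the coarse stud.

>>> carry_out --rows "0.05 0.12 0 0 0 0 70; 0.12 0.29 0 0 0 0 70; 0.19 0.46 0.02 0 0 -0.01 70; 0.26 0.63 0.06 0 0 -0.02 70; 0.31 0.75 0.1 0 0 -0.026 70; 0.329 0.78 0.12 0 0 -0.026 70; 0.329 0.78 0.15 0 0 -0.026 70; 0.329 0.78 0.15 0 0 -0.026 70"

```text
clock: 14.88
tcp_pos: [544.5, 128.2, 100.0]
ee_rot: [-3.079, 0.621, 0.004]
force: [-0.4, 0.7, -0.7]
grip_width: 70.0
grip_force: 0.0
```

```bash
python3 - <<'E'
from h import *
import pickle
s=telemetry.read_state();im,c=snap("wrist","w9.png");print(s["tcp_pos"],s["ee_rot"],s["clock"])
pickle.dump((c,s),open("w9.pkl","wb"))
P=np.array(s["tcp_pos"]);Q=R.from_rotvec(s["ee_rot"])
u,v=proj("wrist",[545,126,30],c).astype(int);print(u,v)
for lo in(165,172):
  m=bright(im,(u-90,max(v-140,0),u+90,v+120),lo)
  for mk,st,ce in blobs(m,60):
    w=world("wrist",mk,30,c);r=rect(w);print(lo,st,r,Q.inv().apply(np.r_[r[0],30]-P)[:2].round(1))
# edge segments near the stud
g=cv2.cvtColor(im,cv2.COLOR_BGR2GRAY)
ls=cv2.createLineSegmentDetector().detect(g[:,:].copy())[0].reshape(-1,4)
for l in ls:
    m=(l[:2]+l[2:])/2
    if abs(m[0]-u)<45 and abs(m[1]-v)<70 and np.hypot(*(l[:2]-l[2:]))>18:print(l.round(1))
E
```

```text
[544.49991669 128.2419461  100.02549898] [-3.07884878  0.62099515  0.00428772] 14.875
326 197
165 [393  62  23  27 325] (array([612.5,  30.1]), 22.1, 10.9, 34.4) [100.9  64.1]
165 [324 108  13   9 113] (array([606.6,  97.3]), 9.1, 6.2, 67.4) [69.4  4.5]
165 [324 125  13  13 160] (array([593.1, 102.9]), 9.3, 9.2, 157.4) [54.8  4.5]
165 [324 145  13  13 143] (array([578.8, 108.9]), 9.4, 9.3, 157.2) [39.3  4.5]
165 [321 161  17  12 128] (array([567.8, 114.3]), 12.5, 8.8, 67.3) [27.1  3.8]
165 [310 176  36  23 667] (array([553.1, 121.9]), 27.8, 17.4, 65.0) [10.6  2.5]
172 [393  62  23  27 313] (array([612.4,  30. ]), 22.0, 10.6, 34.2) [100.9  64.3]
172 [325 108  11   9  90] (array([606.6,  97.3]), 7.6, 6.2, 67.4) [69.4  4.5]
172 [325 125  11  13 134] (array([593.1, 102.9]), 9.3, 7.7, 157.4) [54.8  4.5]
172 [324 145  11  13 118] (array([579.1, 109.6]), 9.4, 7.7, 157.3) [39.3  3.8]
172 [318 177  21  20 240] (array([553.2, 121.2]), 15.8, 15.6, 67.0) [10.9  3.1]
[346.9 175.7 308.1 174.3]
[344.8 200.6 345.8 178.1]
[340.7 242.7 320.7 244.9]
[341.9 139.5 314.4 139.3]
[309.4 195.6 309.4 214.4]
```

```bash
python3 - <<'E'
from h import *
import pickle
c,s=pickle.load(open("w9.pkl","rb"));im=cv2.imread("pics/w9.png");g=cv2.cvtColor(im,cv2.COLOR_BGR2GRAY).astype(int)
P=np.array(s["tcp_pos"]);Q=R.from_rotvec(s["ee_rot"])
T=lambda u,v,z:(Q.inv().apply(onz("wrist",u,v,z,c)-P))[:2].round(1)
print("col327",g[165:250,327].tolist());print("col342",g[165:235,342].tolist());print("col314",g[165:235,314].tolist())
print("upper",T(327,175,30),"L",T(309.4,200,30),"R",T(345.2,200,30), "rows",[T(327,v,30)[0] for v in(215,220,225)])
E
```

```text
col327 [189, 192, 191, 192, 190, 184, 171, 165, 136, 113, 132, 161, 171, 174, 174, 174, 175, 173, 172, 173, 172, 173, 173, 171, 172, 173, 173, 172, 172, 172, 171, 170, 160, 121, 109, 107, 107, 107, 108, 108, 106, 107, 108, 107, 106, 107, 107, 106, 107, 105, 105, 103, 101, 106, 104, 104, 103, 103, 100, 92, 75, 73, 89, 100, 104, 105, 103, 103, 105, 122, 147, 153, 161, 164, 164, 163, 156, 101, 88, 113, 141, 163, 166, 163, 164]
col342 [130, 130, 124, 106, 73, 69, 69, 70, 71, 86, 114, 154, 167, 169, 173, 171, 170, 172, 171, 171, 170, 170, 172, 170, 171, 171, 172, 171, 171, 171, 170, 171, 169, 169, 155, 130, 110, 107, 107, 107, 107, 108, 108, 108, 106, 107, 108, 108, 106, 108, 107, 103, 95, 83, 78, 69, 67, 68, 73, 76, 85, 93, 113, 127, 132, 130, 127, 125, 123, 123]
col314 [123, 122, 105, 82, 68, 68, 68, 70, 77, 111, 156, 184, 177, 172, 172, 171, 171, 171, 171, 170, 172, 171, 170, 171, 170, 172, 165, 148, 146, 146, 133, 113, 111, 110, 107, 107, 106, 107, 108, 107, 107, 107, 106, 107, 107, 107, 107, 106, 105, 106, 106, 99, 88, 72, 61, 62, 62, 63, 65, 71, 75, 80, 82, 82, 81, 81, 80, 80, 80, 75]
upper [20.3  2.3] L [ -0.2 -11.8] R [-0.2 17. ] rows [np.float64(-13.0), np.float64(-17.3), np.float64(-21.7)]
```

>>> carry_out --rows "0.008 0.008 0.06 0 0 0 60; 0.008 0.009 0.16 0 0 0 55; 0.008 0.009 0.25 0 0 0 50; 0.008 0.009 0.3 0 0 0 45; 0.008 0.009 0.325 0 0 0 42; 0.008 0.009 0.335 0 0 0 42; 0.008 0.009 0.345 0 0 0 42; 0.008 0.009 0.345 0 0 0 42"

```text
clock: 15.92
tcp_pos: [547.2, 122.4, -1.9]
ee_rot: [-3.078, 0.626, -0.001]
force: [-0.2, -0.0, 0.6]
grip_width: 42.1
grip_force: 0.0
```

>>> carry_out --rows "-0.005 -0.004 0.004 0 0 0 42; -0.005 -0.004 0.006 0 0 0 42; -0.005 -0.004 0.006 0 0 0 36; -0.005 -0.004 0.006 0 0 0 32; -0.005 -0.004 0.006 0 0 0 28; -0.005 -0.004 0.006 0 0 0 26; -0.005 -0.004 0.006 0 0 0 26; -0.005 -0.004 0.006 0 0 0 26" --force 40

```text
clock: 16.92
tcp_pos: [546.1, 124.2, -3.8]
ee_rot: [-3.078, 0.626, -0.0]
force: [-1.0, 0.4, 2.1]
grip_width: 28.9
grip_force: 39.6
```

>>> carry_out --rows "0 0 -0.01 0 0 0 26; 0 0 -0.03 0 0 0 26; 0 0 -0.08 0 0 0 26; 0 0 -0.2 0 0 0 26; 0 0 -0.35 0 0 0 26; 0 0 -0.44 0 0 0 26; 0 0 -0.44 0 0 0 26"

```text
clock: 17.8
tcp_pos: [548.3, 124.9, 131.3]
ee_rot: [-3.076, 0.625, -0.011]
force: [0.7, 0.6, -5.3]
grip_width: 29.1
grip_force: 40.6
```

```bash
python3 - <<'E'
from h import *
print(telemetry.read_state()["force"],telemetry.read_state()["grip_width"])
plan([558,-341,125],14.9)
E
```

```text
[ 0.68492815  0.57977048 -5.32691712] 29.10158798450417
h0 -22.99 turn 37.9 q7 -2.33 dist 466 shift [0.6361 1.4171 0.0186] turn [-0.0014 -0.0046 -0.421 ]
```

Held (−5.3 N). I'll carry it to the coarse gauge.

>>> carry_out --rows "0.04 0.1 0 0 0 -0.04 26; 0.11 0.25 0 0 0 -0.09 26; 0.18 0.41 0 0 0 -0.15 26; 0.25 0.56 0 0 0 -0.2 26; 0.32 0.72 0 0 0 -0.25 26; 0.39 0.87 0 0 0 -0.31 26; 0.43 0.96 0 0 0 -0.35 26; 0.43 0.96 0 0 0 -0.38 26"

```text
clock: 18.8
tcp_pos: [549.5, -197.0, 125.4]
ee_rot: [3.126, 0.297, -0.008]
force: [-0.1, 0.3, -4.5]
grip_width: 28.5
grip_force: 40.7
```

```bash
python3 - <<'E'
from h import *
plan([558,-341,125],14.9)
E
```

```text
h0 10.86 turn 4.0 q7 -1.17 dist 144 shift [-0.0625  0.4769  0.0022] turn [ 0.0006  0.0033 -0.0449]
```

>>> carry_out --rows "-0.015 0.12 0 0 0 -0.02 26; -0.04 0.28 0 0 0 -0.045 26; -0.06 0.42 0 0 0 -0.045 26; -0.062 0.477 0.03 0 0 -0.045 26; -0.062 0.477 0.12 0 0 -0.045 26; -0.062 0.477 0.21 0 0 -0.045 26; -0.062 0.477 0.217 0 0 -0.045 26; -0.062 0.477 0.217 0 0 -0.045 26"

```text
clock: 19.8
tcp_pos: [561.9, -334.6, 62.6]
ee_rot: [-3.113, -0.418, 0.0]
force: [-0.3, -0.1, -3.9]
grip_width: 28.6
grip_force: 40.8
```

```bash
cat > look.py <<'E'
from h import *
import pickle,sys
f=sys.argv[1]
s=telemetry.read_state();im,c=snap("wrist",f+".png");print(s["tcp_pos"],s["ee_rot"],s["clock"],s["force"])
pickle.dump((c,s),open(f+".pkl","wb"))
g=cv2.cvtColor(im,cv2.COLOR_BGR2GRAY).astype(int)
for col in(301,347,356):print(col,g[80:220,col].tolist())
for r in(105,115,130,145,165):print(r,g[r,265:390].tolist())
print("row250",g[250,288:362].tolist())
E
python3 look.py w10
```

```text
[ 561.90588042 -334.63852182   62.59641198] [-3.11277270e+00 -4.18421407e-01  4.11258588e-04] 19.8 [-0.34919373 -0.08951269 -3.92761453]
301 [158, 156, 156, 156, 156, 157, 156, 157, 157, 158, 157, 158, 159, 159, 159, 159, 157, 156, 156, 157, 156, 155, 156, 157, 156, 153, 127, 95, 86, 86, 78, 61, 60, 60, 59, 61, 60, 61, 60, 62, 60, 61, 60, 59, 60, 61, 59, 60, 62, 63, 71, 87, 112, 132, 136, 134, 137, 136, 114, 81, 62, 57, 59, 56, 57, 57, 58, 59, 58, 59, 59, 58, 57, 59, 58, 59, 58, 57, 58, 58, 58, 63, 67, 68, 74, 81, 92, 118, 132, 133, 136, 135, 132, 103, 66, 58, 56, 56, 52, 48, 50, 54, 57, 47, 46, 44, 47, 46, 44, 46, 47, 50, 62, 67, 69, 68, 70, 71, 75, 80, 91, 93, 88, 87, 88, 81, 67, 51, 52, 65, 67, 68, 66, 66, 65, 66, 66, 67, 64, 67]
347 [160, 158, 159, 159, 156, 160, 161, 163, 162, 164, 163, 161, 160, 158, 157, 155, 154, 152, 153, 152, 151, 152, 154, 155, 154, 154, 125, 91, 85, 88, 88, 80, 80, 126, 150, 154, 157, 159, 157, 146, 128, 155, 159, 159, 154, 150, 154, 154, 155, 131, 96, 86, 120, 154, 162, 160, 158, 154, 143, 141, 155, 158, 159, 155, 128, 120, 148, 159, 159, 159, 158, 156, 
[... 3658 characters left out ...]
3, 116, 119, 128, 142, 145, 145, 147, 146, 146, 146, 145, 144, 130, 120, 118, 116, 116, 106, 96, 93, 91, 88, 86, 85, 82, 82, 81, 81, 78, 78, 82, 82, 80, 83, 102, 134, 158, 159, 159, 156, 155, 155, 154, 153, 153, 151, 154, 162, 173, 178, 179, 178, 176, 154, 101, 87, 85, 86, 87, 88, 86, 86, 112, 142, 153, 153, 153, 153, 156, 156, 156, 157]
row250 [29, 14, 12, 11, 12, 29, 63, 103, 113, 114, 115, 115, 112, 111, 111, 112, 112, 112, 112, 112, 112, 112, 111, 112, 113, 112, 113, 114, 112, 113, 113, 112, 114, 111, 112, 111, 111, 113, 114, 113, 113, 113, 112, 112, 112, 112, 110, 111, 111, 111, 111, 112, 111, 110, 109, 108, 108, 108, 109, 110, 111, 111, 112, 110, 104, 82, 43, 17, 5, 13, 11, 22, 45, 62]
```

```bash
cat > calc.py <<'E'
from h import *
import pickle
def load(f):
    c,s=pickle.load(open(f+".pkl","rb"));P=np.array(s["tcp_pos"]);Q=R.from_rotvec(s["ee_rot"])
    return lambda u,v,z:(Q.inv().apply(onz("wrist",u,v,z,c)-P))[:2].round(1),P
E
python3 - <<'E'
from calc import *
T,P=load("w10")
print("stud",[(T(301,v,P[2]+27.)[0]-o).round(1) for v,o in((135,60),(169.8,44),(202.5,28))],T(301,135,P[2]+27),"collar",T(294.3,250,P[2]+33.5),T(353,250,P[2]+33.5))
for z in(40,44):print(z,"far",T(356,113.2,z)[0]-74,"inner",T(356,185.2,z)[0]-28,"right",T(373,130,z)[1]-21,T(373,115,z)[1]-21,T(371.5,165,z)[1]-21)
print("base",T(292.7,130,8),T(381.9,130,8),T(293,165,8),T(380.5,165,8),"far",T(300,107,8))
E
```

```text
stud [np.float64(-0.6), np.float64(-0.8), np.float64(-0.7)] [ 59.4 -10.5] collar [  5.3 -14.3] [ 5.4 14. ]
40 far -4.799999999999997 inner -4.199999999999999 right 9.3 9.2 9.0
44 far -4.799999999999997 inner -3.3000000000000007 right 8.7 8.5 8.399999999999999
base [ 56.8 -22.3] [57.2 42. ] [ 31.2 -22.5] [31.4 41.8] far [ 73.3 -16.9]
```

>>> carry_out --rows "-0.012 0.02 0 0 0 0 26; -0.0125 0.031 0.01 0 0 0 26; -0.0125 0.031 0.04 0 0 0 26; -0.0125 0.031 0.07 0 0 0 26; -0.0125 0.031 0.085 0 0 0 26; -0.0125 0.031 0.088 0 0 0 26; -0.0125 0.031 0.088 0 0 0 26"

```text
clock: 20.72
tcp_pos: [560.8, -345.4, 36.5]
ee_rot: [3.114, 0.417, 0.0]
force: [-0.0, -0.1, -4.8]
grip_width: 28.4
grip_force: 40.8
```

```bash
python3 look.py w11
```

```text
[ 560.77408458 -345.36383697   36.51243437] [3.11363399e+00 4.17296887e-01 4.22331230e-04] 20.725 [-0.03148891 -0.09478981 -4.76682718]
301 [165, 164, 165, 166, 164, 164, 162, 160, 158, 157, 154, 154, 154, 156, 156, 157, 158, 161, 161, 160, 131, 85, 87, 87, 88, 100, 161, 178, 179, 179, 180, 178, 170, 128, 113, 121, 123, 122, 121, 127, 138, 134, 125, 121, 124, 122, 122, 120, 119, 97, 81, 90, 111, 134, 137, 138, 139, 137, 128, 119, 119, 121, 120, 104, 101, 109, 119, 121, 121, 121, 130, 137, 131, 122, 119, 120, 120, 119, 114, 105, 101, 82, 69, 70, 71, 76, 93, 119, 132, 136, 137, 137, 135, 112, 100, 118, 120, 120, 122, 120, 121, 120, 120, 119, 119, 119, 121, 117, 100, 71, 51, 52, 63, 67, 68, 69, 69, 74, 76, 78, 90, 99, 100, 92, 90, 82, 68, 52, 57, 66, 68, 69, 69, 67, 66, 66, 66, 67, 69, 67]
347 [163, 163, 161, 162, 161, 163, 164, 164, 164, 162, 160, 159, 160, 159, 160, 159, 160, 159, 159, 156, 129, 82, 83, 87, 87, 89, 108, 142, 156, 157, 156, 156, 156, 150, 123, 147, 160, 162, 160, 161, 157, 145, 143, 153, 157, 156, 157, 157, 154, 129, 97, 89, 122, 156, 162, 161, 159, 156, 144, 141, 154,
[... 3641 characters left out ...]
 114, 116, 118, 130, 142, 145, 147, 147, 146, 146, 147, 147, 145, 145, 134, 117, 110, 112, 104, 98, 94, 91, 90, 89, 86, 83, 83, 83, 82, 81, 81, 82, 83, 81, 84, 107, 145, 169, 179, 179, 180, 179, 179, 167, 118, 91, 86, 85, 85, 90, 89, 89, 90, 87, 93, 110, 149, 154, 152, 153, 152, 155, 155, 155, 155, 157, 158, 158, 160, 161, 161, 159, 159]
row250 [31, 11, 10, 12, 11, 30, 62, 103, 114, 116, 116, 116, 113, 114, 114, 113, 113, 113, 113, 113, 113, 115, 114, 115, 115, 114, 114, 113, 114, 115, 114, 113, 113, 112, 113, 113, 114, 116, 114, 116, 115, 112, 114, 112, 114, 114, 112, 113, 111, 113, 114, 113, 112, 114, 110, 109, 109, 110, 109, 111, 112, 113, 115, 114, 107, 80, 45, 13, 12, 11, 8, 24, 43, 63]
```

```bash
python3 - <<'E'
from calc import *
T,P=load("w11")
for z in(40,44):print(z,"far",T(356,106.3,z)[0]-74,"inner",T(356,190.8,z)[0]-28,"y",[(T(a,r,z)[1]+T(b,r,z)[1]).round(1)/2 for a,b,r in((284.3,362.4,115),(284.6,362,130),(284.7,361.5,145),(284.4,361.1,165))],T(362,130,z)[1]-T(284.6,130,z)[1])
E
```

```text
40 far -0.9000000000000057 inner -1.1000000000000014 y [np.float64(-0.35), np.float64(-0.4), np.float64(-0.5), np.float64(-0.7)] 41.2
44 far -1.0 inner 0.0 y [np.float64(-0.35), np.float64(-0.4), np.float64(-0.5), np.float64(-0.7)] 40.2
```

>>> carry_out --rows "-0.001 -0.001 0.006 0 0 0 26; -0.001 -0.001 0.012 0 0 0 26; -0.001 -0.001 0.018 0 0 0 26; -0.001 -0.001 0.023 0 0 0 26; -0.001 -0.001 0.023 0 0 0 26"

```text
clock: 21.4
tcp_pos: [560.0, -345.1, 29.3]
ee_rot: [-3.114, -0.417, 0.001]
force: [-0.1, 0.7, -4.1]
grip_width: 28.5
grip_force: 40.8
```

>>> carry_out --rows "0 0 0.003 0 0 0 26; 0 0 0.005 0 0 0 26; 0 0 0.005 0 0 0 26"

```text
clock: 21.78
tcp_pos: [560.1, -345.2, 28.0]
ee_rot: [-3.114, -0.417, 0.0]
force: [-0.9, -0.1, -5.5]
grip_width: 28.6
grip_force: 40.8
```

>>> carry_out --rows "0 0 0.002 0 0 0 26; 0 0 0.004 0 0 0 26; 0 0 0.004 0 0 0 26"

```text
clock: 22.15
tcp_pos: [560.3, -345.1, 27.0]
ee_rot: [3.114, 0.417, 0.0]
force: [0.3, 0.4, -3.5]
grip_width: 28.7
grip_force: 41.0
```

>>> carry_out --rows "0 0 0.0015 0 0 0 26; 0 0 0.003 0 0 0 26; 0 0 0.003 0 0 0 26"

```text
clock: 22.52
tcp_pos: [560.4, -345.1, 26.9]
ee_rot: [3.114, 0.417, 0.001]
force: [-2.5, 2.7, 2.5]
grip_width: 28.8
grip_force: 41.7
```

The contact height matches the fine seat, so I'll release and retreat.

>>> carry_out --rows "0 0 0 0 0 0 29; 0 0 0 0 0 0 32; 0 0 0 0 0 0 38; 0 0 0 0 0 0 48; 0 0 0 0 0 0 55; 0 0 -0.03 0 0 0 60; 0 0 -0.12 0 0 0 60; 0 0 -0.3 0 0 0 60; -0.15 0 -0.45 0 0 0 60; -0.3 0 -0.5 0 0 0 60; -0.3 0 -0.5 0 0 0 60"

```text
clock: 23.9
tcp_pos: [470.2, -373.4, 179.3]
ee_rot: [3.109, 0.405, 0.001]
force: [0.6, -0.5, -0.6]
grip_width: 60.0
grip_force: 0.0
```

```bash
python3 - <<'E'
from h import *
a=snap("scene","s12.png")[0];b=snap("side","d12.png")[0];w,c=snap("wrist","w12.png")
f=lambda i,n,p:(lambda u,v:cv2.resize(i[v-27:v+27,u-36:u+36],(400,300),interpolation=cv2.INTER_CUBIC))(*proj(n,p,c if n=="wrist" else None).astype(int))
F=[556,380,45];C=[560,-345,45]
cv2.imwrite("pics/m12.png",np.vstack([np.hstack([f(a,"scene",F),f(b,"side",F)]),np.hstack([f(a,"scene",C),cv2.resize(w[40:280,190:510],(400,300))])]))
E
```

View pics/m12.png

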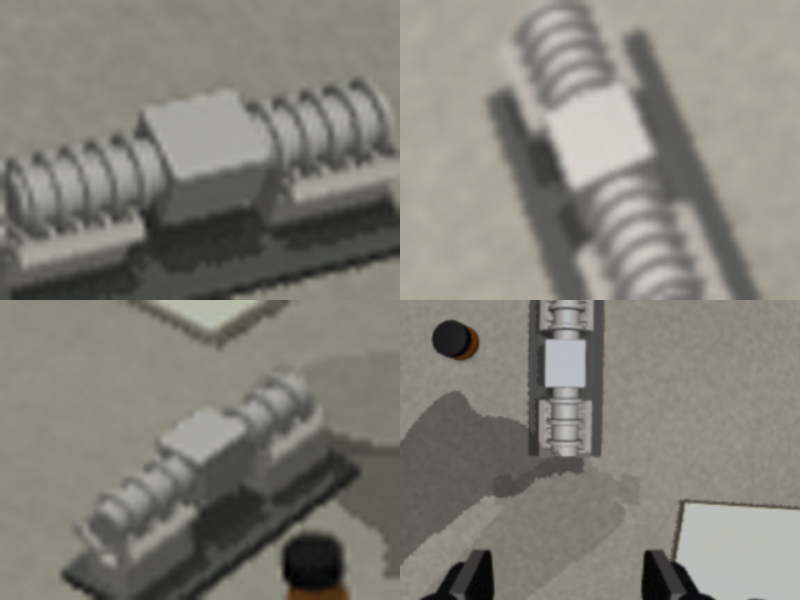

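Both studs lie level and centred in their own gauges: fine in the top crops, coarse in the bottom crops. The gripper is clear and the jar is in place, so I'm handing the job in.

```bash
python3 -c "
from plant import job
print(job.finish_job())"
```

```text
the job is handed in; nothing more can be done
None
```

I handed the job in with both studs lying level in the gauges of their own pitch and released. Each made contact at about its seated height. The first grip on the fine stud slipped, moving it about 4 mm on the bench before I regripped it. No verdict came back.

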